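# Free a locked vial rack with the reach hook

## Robot

A 6-joint arm with a two-finger parallel gripper is mounted at the origin on the work surface. World frame = base frame: x ahead of the robot, y to its left, z up, the work surface at z = 0. Lengths are in mm, angles in rad, forces in N, time in s.
With the tool pointing down it reaches from about 350 to 775 mm from the base axis. Payload 7.3 kg.
Tool frame: the origin (TCP) lies midway between the tips of the shut fingers; the grasp point (between the pads) lies 19 mm behind it; z points along the fingers, y is the line along which they close (so a half turn about z gives the same grasp; the last joint's range is limited). The gripper opens to 92 mm and grips with 3 to 60 N. Pads are 19 mm wide; open, the fingers measure 130 mm over their backs; the gripper's body (75 mm by 190 mm) begins 47 mm behind the grasp point.
Start: joints at [-1.289, 0.342, 1.524, -0, 1.275, -0.146], TCP at [217.831, -477.697, 226.741] pointing down, gripper open.
Joint ranges: [-2.53, 2.53], [-0.77, 2.02], [0.04, 2.7], [-1, 4.14], [0.28, 2.66], [-3.11, 3.11]. Speed limits (rad/s): [2.57, 2.57, 3.14, 3.14, 3.14, 3.14].

## Interface

Orientations are given as [roll, pitch, yaw] about the fixed x, y, z axes, in that order (R = Rz(yaw) Ry(pitch) Rx(roll)).
In Python, from plant import bot gives the robot as it stands.
- The arm moves only by the tool jog_arm, never from a script. Its arguments are lists of equal length, an entry for each row: "dp": the shift along the tool's x, y, z in m, a list of three; "twist": the turn about the tool's z in degrees. A call has 1 to 10 rows; each row shifts and turns the commanded pose from where the row before left it, along the tool's axes as they then stand; what a row does not reach is not made up. A row lasts 1/8 s, in which the tool goes at most 62.5 mm and 10.7 degrees, less where a joint would pass 70% of its speed; a pose out of reach is approached as far as the arm can. A call is refused whole if a number of a shift passes 0.0625 or a number of a turn 10.7, either way. A call with a gripper value outside its range is refused whole. "jaw" is the finger opening in m, from 0 to 0.0918, set as the call begins (left out, the last holds). The fingers move at their own pace and stop on an object; the grip force is fixed at half the most. Time passes only in rows, so rows that do not move let the fingers close. It gives the time, the measured TCP pose, the force, the opening and the grip force at its end, in the units of the state.
- bot.get_obs(): the state, without advancing time (a new reading comes with each control period).
- bot.capture(name): name is "side" or "top" or "wrist"; returns the picture (420x560x3 uint8, blue, green, red); there is no depth.
- bot.camera_params(name): a dict with "fx", "fy", "cx", "cy" (pixels), "R" (3x3) and "t" (3): a world point X has camera coordinates R X + t. Camera axes: x right, y down, z forward; pixel columns grow to the right and rows downward; lengths in mm; the calibration is good to about 2 mm. The wrist camera is an equidistant fisheye: a pixel r from the principal point sees the ray r / f radians off the axis. A picture is of the moment at which its call begins: read the wrist's pose just before it. camera_params takes no time and is no camera call; for the wrist camera it gives the pose at the moment of the call.
- bot.close_job(): hands the job in; it is judged then, once.
Trained networks look in the newest picture that a camera, given by its name, has taken for a name from the list of things; names that differ only in an ending like _2 or _b are one class to them, and where a whole thing is asked for, a point or a joint stands for the part that bears it (a point fixed in the world has none). Each returns a list of dicts, best first, with "confidence" (0 to 1); they miss things now and then, are a little off and sometimes report something else, mostly with a low value. They report only what shows in the picture. A call takes as long as a camera call. They do not tell look-alikes from the thing itself.
- bot.find_in(camera, label): "bbox" ([centre column, centre row, width, height] in pixels, round what is visible of it).
- bot.masks_of(camera, label): "pixels" (420x560 bool, what is visible of it) and "bbox" ([centre column, centre row, width, height] in pixels, round what is visible of it).
The state is a dict: "time": time; "joint_positions": joint angles; "dq": joint speeds; "tau": joint torques, N m; "tool_pos": TCP position; "tcp_rot": TCP orientation; "contact_force": force on the tool from outside, world axes, zero at the start; "moment": the same for the moment, N m; "grip_width": finger opening in mm; "finger_force": force on a finger pad.
Only numpy, scipy, OpenCV 4.12 (cv2) and the standard library are available. Lean on these libraries where they do the work, as an engineer would, in place of code of your own. Each camera call takes 0.05 s, during which the arm holds its last target. There are 200 camera calls.

## Task

The vial rack on the sampler is locked down by an orange bolt that sits in the narrow channel between the two rear housings. Take the red-handled hook from its cradle, use the hook (never your fingers) to pull the bolt's upright tab all the way towards the front of the sampler, and lay the hook back in its cradle just as it was. Then lift the rack out by its handle and set it down, upright and without dropping it, in the middle of the black mat, leaving the bolt pulled out and the bottles and the beaker undisturbed.

Things in the scene. Friction and masses are not known exactly. Their poses are not given: they have to be found in the camera images.
- hook_grip (a point): Reach hook (about 0.14 kg): middle of the grip zone of its red handle, near the centre of mass. x along the rod to the hook end, z up. Handle 20 x 20 mm in section, from 80 mm behind to 40 mm ahead of this point; then a straight 8 mm steel shaft at the same height to 170 mm ahead, where an 8 mm thick tooth turns straight down. Starts lying level in its cradle, tooth down.
- hook: The same reach hook; origin where handle meets shaft, 40 mm ahead (along x) of hook_grip; x towards the hook end, z up.
- hook_tip (a point): Lower end of the hook's downturned tooth: 170 mm ahead of and 45 mm below hook_grip in the hook's frame.
- cradle_seat (a point): Where hook_grip belongs in the fixed grey cradle, 75 mm above the table; x along the seated hook to its hook end, z up. Two rests, each 15 mm thick along x, stand 52.5 mm behind this point (under the handle) and 92.5 mm ahead (under the shaft). Their flared open-topped notches are 26 mm wide at the bottom, walls 16 mm high; between the rests the handle is free.
- sampler: Fixed white sampler. Origin on the table; x from its front (robot side) to its rear, y left, z up. Deck 30 mm high, x -125..190, y -110..130 mm. On it two rear housings, 155 mm high, x 65..190: one y -110..17, one y 73..130, leaving a channel 56 mm wide, open above and at both ends, centred on y = 45. In front of them the deck holds only the rack, bolt and 10 mm high black fences.
- tab (a point): Middle of the top edge of the bolt's orange upright tab in the channel: a plate 28 mm wide (y), 8 mm thick (x), its top 80 mm above the table. Axes as sampler; it moves with the bolt. Behind and in front of it the channel is clear above the 20 mm wide bolt bar, whose top is 41 mm above the table.
- bolt (a joint): Travel of the bolt in m along the sampler's -x (to the front): 0 locked, 0.05 fully out at its stop; starts at 0 to 0.006. Takes about 3 N to slide, stays where left. When locked its orange tongue (30 x 50 mm, top 51 mm above the table, 95 to 125 mm nearer the front than the tab) covers the rack's lug.
- rack_center (a point): Centre of the blue vial rack (about 0.35 kg), 40 mm above its underside; x along its length, z up. Block 120 x 80 x 30 mm, vials to 45 mm high, low lug on its +y side near the +x end. Handle: aluminium bar along x, 88 long, 14 wide, 12 mm high, its centre 35 mm above this point. Starts on the deck, underside 30 mm above the table, axes as the sampler's.
- rack: The same rack; origin at the centre of its underside.
- mat_center (a point): Centre of the top of the fixed black rubber mat, 220 (x) x 180 (y) x 6 mm.
- bottle_a: Loose glass bottle with blue cap, 80 mm diameter, 130 mm high; leave alone. Origin at the centre of its underside.
- bottle_b: Another such bottle; leave alone.
- beaker: Loose glass beaker, 70 mm across, 85 mm high; leave alone. Origin at the centre of its underside.
Not all that is in view belongs to the job. What is shaped like the part that bears cradle_seat but green is not meant.

How it is judged:
By the outcome, as a careful person would: the job done as asked, in the order asked, and still so for the second after the job is handed in, with the robot touching nothing.
It also fails if it takes over 69 s, if anything falls off the work surface, if the arm or the gripper's body presses on something with over 40 N, if the wrist force passes 120 N, or if a joint passes its speed limit or range.

## Working session

There is one attempt and no reset: what is moved stays moved. The work goes in short steps, Python scripts to look and compute and a tool call to move; the robot and the scene stay as the last step left them, time stands still between calls to the robot, and variables do not carry over. Pictures are saved under pics/ and viewed, at most 10 in all, crops included, and the job is handed in when it is done.

Besides the shell and the picture viewer there is one more tool, called after "Request:" by a JSON object that holds its "method" and its "body", one argument or row to a line. jog_arm: Moves the arm, as the interface text tells. Its arguments: {"type":"object","properties":{"dp":{"type":"array"},"twist":{"type":"array"},"jaw":{"type":"number"}},"required":["dp","twist"]}

```bash
mkdir -p pics; ls
cat > h.py <<'E'
import numpy as np, cv2
from plant import bot
def ray(cam,u,v,P=None):
    P=P or bot.camera_params(cam); R=np.array(P["R"]);t=np.array(P["t"]).ravel()
    x=(u-P["cx"])/P["fx"]; y=(v-P["cy"])/P["fy"]
    if cam=="wrist":
        r=np.hypot(x,y); s=np.sin(r)/r if r>1e-9 else 1; d=np.array([x*s,y*s,np.cos(r)])
    else: d=np.array([x,y,1.])
    return -R.T@t, R.T@d
def onz(cam,u,v,z,P=None):
    o,d=ray(cam,u,v,P); return o+d*(z-o[2])/d[2]
def proj(cam,X,P=None):
    P=P or bot.camera_params(cam); c=np.array(P["R"])@np.array(X,float)+np.array(P["t"]).ravel()
    if cam=="wrist":
        rho=np.hypot(c[0],c[1]); th=np.arctan2(rho,c[2]); k=th/max(rho,1e-9); x,y=c[0]*k,c[1]*k
    else: x,y=c[0]/c[2],c[1]/c[2]
    return np.array([P["cx"]+P["fx"]*x,P["cy"]+P["fy"]*y])
E
python3 - <<'E'
from h import *
o=bot.get_obs(); print(o["tool_pos"],o["tcp_rot"],o["time"])
ims=[]
for c in ("top","side","wrist"):
    im=bot.capture(c); cv2.imwrite(f"pics/{c}0.png",im)
    P=bot.camera_params(c); print(c,P["fx"],np.round(-np.array(P["R"]).T@np.array(P["t"]).ravel()),np.round(P["R"],3).tolist())
for c in ("top","side"):
    for l in ("hook","cradle_seat","sampler","tab","rack","mat_center","bottle_a","beaker"):
        try: print(c,l,[(np.round(d["bbox"]).tolist(),round(d["confidence"],2)) for d in bot.find_in(c,l)][:4])
        except Exception as e: print(c,l,e)
E
```

```text
pics
[ 217.70602687 -477.31587493  226.0765619 ] [-3.14017391e+00 -2.15234073e-04  4.27741471e-01] 0.0
top 428.5642893145811 [ 325.  -83. 1485.] [[0.022, -1.0, 0.019], [-0.984, -0.025, -0.177], [0.177, -0.015, -0.984]]
side 472.8073200951025 [-87. 630. 959.] [[-0.731, -0.683, 0.011], [-0.46, 0.48, -0.746], [0.504, -0.551, -0.665]]
wrist 325.19226210127806 [ 288. -445.  384.] [[0.415, -0.91, -0.001], [-0.871, -0.398, 0.288], [-0.263, -0.119, -0.958]]
top hook [([339.0, 232.0, 18.0, 74.0], 0.65)]
top cradle_seat [([340.0, 239.0, 27.0, 56.0], 0.81), ([406.0, 273.0, 34.0, 58.0], 0.73)]
top sampler [([237.0, 185.0, 73.0, 103.0], 0.97)]
top tab []
top rack [([255.0, 208.0, 33.0, 38.0], 0.85)]
top mat_center [([143.0, 242.0, 57.0, 64.0], 0.77)]
top bottle_a [([330.0, 172.0, 26.0, 26.0], 0.93), ([159.0, 161.0, 29.0, 28.0], 0.69)]
top beaker [([218.0, 254.0, 23.0, 24.0], 0.88)]
side hook [([345.0, 194.0, 46.0, 53.0], 0.66), ([344.0, 179.0, 44.0, 34.0], 0.55)]
side cradle_seat [([344.0, 193.0, 44.0, 50.0], 0.73), ([438.0, 192.0, 37.0, 30.0], 0.68)]
side sampler [([227.0, 220.0, 147.0, 137.0], 0.65)]
side tab [([222.0, 228.0, 35.0, 24.0], 0.91)]
side rack [([265.0, 223.0, 55.0, 49.0], 0.92)]
side mat_center [([182.0, 358.0, 124.0, 116.0], 0.64), ([275.0, 283.0, 30.0, 39.0], 0.19)]
side bottle_a [([289.0, 161.0, 27.0, 46.0], 0.75), ([123.0, 261.0, 36.0, 52.0], 0.63)]
side beaker [([279.0, 283.0, 28.0, 42.0], 0.71), ([345.0, 178.0, 50.0, 36.0], 0.31)]
```

Run:
```python
from h import *
t=cv2.imread("pics/top0.png");s=cv2.imread("pics/side0.png")
a=cv2.resize(t[120:300,100:440],(800,424),interpolation=cv2.INTER_CUBIC)
cv2.imwrite("pics/a.png",a)
cv2.imwrite("pics/b.png",cv2.resize(s[120:400,80:480],(800,560),interpolation=cv2.INTER_CUBIC))
```

```text
(no output)
```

View pics/a.png

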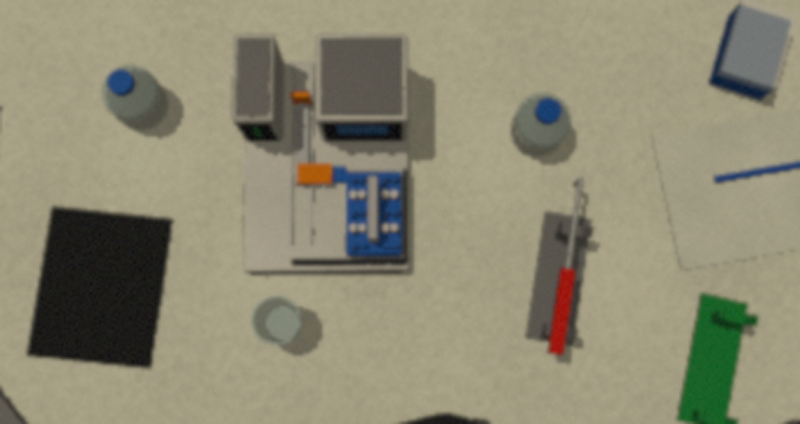

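View pics/b.png

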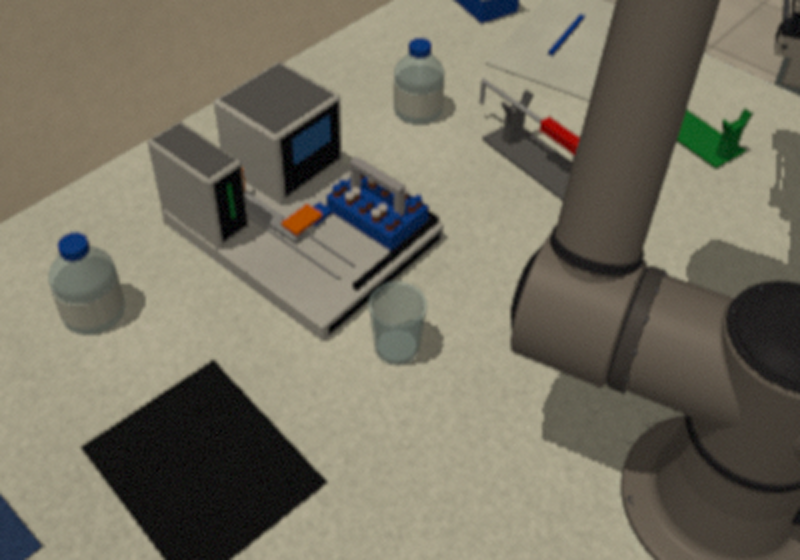

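View pics/wrist0.png

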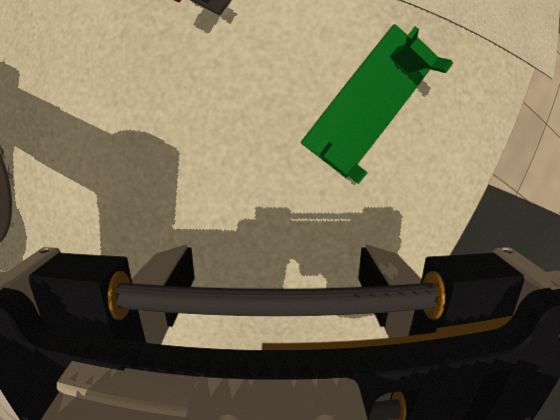

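The pictures show the red-handled hook in the grey cradle at top pixel about (340,245); the green look-alike is at (406,273) and a blue pen sits at about (420,195). In the crops, the rack is at (375,215), the tab at (301,97), the mat at (100,287), the beaker at (278,320), and the bottles at (135,95) and (541,125). I choose the grey cradle holding the hook.

```bash
cat >> h.py <<'E'
def crop2top(p): return 100+(p[0]+.5)/800*340-.5, 120+(p[1]+.5)/424*180-.5
E
python3 - <<'E'
from h import *
P=bot.camera_params("top")
def f(n,p,z): print(n,np.round(onz("top",*crop2top(p),z,P),1)[:2])
f("hback",(557,352),85);f("hfront",(568,270),85);f("hend",(578,184),79)
f("rackh0",(372,177),111);f("rackh1",(374,240),111)
for p in ((53,207),(172,219),(150,367),(28,354)): f("mat",p,6)
f("deckFL",(245,272),30);f("deckFR",(407,272),30)
for p in ((235,37),(275,37),(319,37),(405,37),(241,122),(278,122),(321,122),(405,122)): f("hous",p,155)
f("tab",(301,97),80);f("tongue",(315,174),51)
f("beaker rim",(283,323),85);f("capA",(121,82),130);f("capB",(548,111),130)
im=cv2.imread("pics/top0.png")
hsv=cv2.cvtColor(im,cv2.COLOR_BGR2HSV)
red=((hsv[...,0]<5)|(hsv[...,0]>172))&(hsv[...,1]>180)&(hsv[...,2]>80)
red[:, :320]=0; red[:,360:]=0
v,u=np.nonzero(red); r=cv2.minAreaRect(np.float32(np.c_[u,v])); print(len(u),r)
X=np.array([onz("top",a,b,83,P)[:2] for a,b in zip(u,v)]); c=X.mean(0);w,V=np.linalg.eigh(np.cov((X-c).T)); print(c,V[:,1],np.degrees(np.arctan(V[1,1]/V[0,1])),np.sqrt(12*w))
blk=(hsv[...,2]<50); blk=blk.astype(np.uint8); n,l,st,ce=cv2.connectedComponentsWithStats(blk)
for i in range(1,n):
    if st[i,4]>1500 and abs(ce[i,0]-143)<20:
        v,u=np.nonzero(l==i); X=np.float32([onz("top",a,b,6,P)[:2] for a,b in zip(u,v)]); print("mat",cv2.minAreaRect(X))
E
```

```text
hback [ 363.4 -298.6]
hfront [ 476.9 -314.3]
hend [ 600.6 -330.1]
rackh0 [596.9 -37.7]
rackh1 [508.9 -43.1]
mat [560.4 435.1]
mat [546.9 259. ]
mat [331.1 276.5]
mat [345.6 452.5]
deckFL [468.7 143.6]
deckFR [474.3 -89.9]
hous [779.2 154.9]
hous [780.7 100. ]
hous [782.5  39.6]
hous [785.8 -78.7]
hous [659.4 140.3]
hous [660.7  90.3]
hous [662.3  32.2]
hous [665.3 -81.6]
tab [717.5  68.8]
tongue [611.   46.8]
beaker rim [394.4  79.3]
capA [718.2 313.2]
capB [ 692.8 -279.9]
206 ((338.4393005371094, 251.64450073242188), (5.930230140686035, 35.0491828918457), 8.746162414550781)
[ 420.92859375 -305.70897189] [-0.98849573  0.15124877] -8.699301547806085 [ 19.21787207 113.71566692]
mat ((445.2366638183594, 356.21649169921875), (173.62522888183594, 211.5496368408203), 85.34680938720703)
```

Request:
{"method": "jog_arm", "body": {
  "dp": [
    [0.039,-0.0087,0.0037],
    [0.039,-0.0087,0.0037],
    [0.039,-0.0087,0.0037],
    [0.039,-0.0087,0.0037],
    [0.039,-0.0087,0.0037],
    [0.039,-0.0087,0.0037],
    [0.039,-0.0087,0.0037],
    [0,0,0],
    [0,0,0],
    [0,0,0]
  ],
  "twist": [0,0,0,0,0,0,0,10.7,10.7,10.7],
  "jaw": 0.07
}}

```text
time: 2.2
tool_pos: [441.1, -308.9, 200.8]
tcp_rot: [3.142, 0.0, -0.138]
contact_force: [0.3, 0.2, -1.2]
grip_width: 70.3
finger_force: 0.0
```

Run:
```python
from h import *
from scipy.optimize import least_squares
im=bot.capture("wrist"); P=bot.camera_params("wrist"); o=bot.get_obs(); print(o["tool_pos"],o["tcp_rot"])
cv2.imwrite("pics/w1.png",im)
hsv=cv2.cvtColor(im,cv2.COLOR_BGR2HSV)
red=((hsv[...,0]<5)|(hsv[...,0]>172))&(hsv[...,1]>170)&(hsv[...,2]>60)
n,l,st,ce=cv2.connectedComponentsWithStats(red.astype(np.uint8)); i=1+np.argmax(st[1:,4]); print(st[i])
v,u=np.nonzero(l==i); X=np.float32([onz("wrist",a,b,85,P)[:2] for a,b in zip(u,v)]); r=cv2.minAreaRect(X); print(r); print(cv2.boxPoints(r).round(1).tolist())
T=bot.camera_params("top")
pts=[((245,272),(-125,130,30)),((407,272),(-125,-110,30)),((235,37),(190,130,155)),((275,37),(190,73,155)),((319,37),(190,17,155)),((405,37),(190,-110,155)),((241,122),(65,130,155)),((278,122),(65,73,155)),((321,122),(65,17,155)),((405,122),(65,-110,155))]
def g(p):
    c,s=np.cos(p[2]),np.sin(p[2])
    return np.concatenate([proj("top",(p[0]+c*x-s*y,p[1]+s*x+c*y,z),T)-crop2top(q) for q,(x,y,z) in pts])
s=least_squares(g,[600,30,0]); print(s.x,np.round(s.fun,1))
```

```text
[ 441.08367686 -308.95506798  200.80171114] [ 3.14151016e+00 -5.86578095e-05 -1.45931963e-01]
[ 265  160   24  127 2764]
((420.2911376953125, -305.2894287109375), (19.692516326904297, 120.94959259033203), 81.11651611328125)
[[359.0, -305.70001220703125], [478.5, -324.3999938964844], [481.6000061035156, -304.8999938964844], [362.1000061035156, -286.20001220703125]]
[5.95776754e+02 1.86040760e+01 3.08622663e-02] [-0.3  0.6  1.6  0.1  0.2 -0.7  0.8 -0.8 -0.5 -0.8  2.1 -0.9 -3.3  0.7
 -1.1  0.6 -1.7  0.6  2.4  0.4]
```

View pics/w1.png

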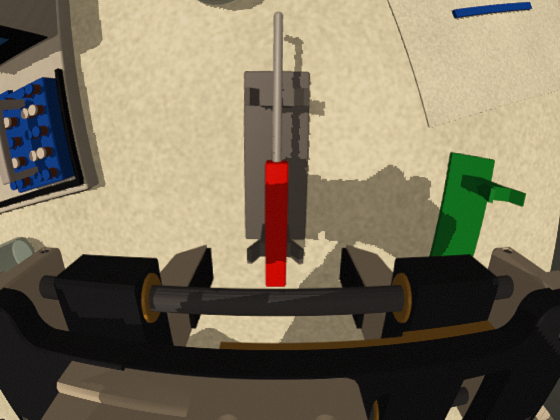

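The wrist view shows the red handle at (276,222) in the grey cradle, rests at (277,97) and (276,250), centred between my fingers; green decoy at (465,205). Descending.

Request:
{"method": "jog_arm", "body": {
  "dp": [
    [0,0,0.029],
    [0,0,0.029],
    [0,0,0.029],
    [0,0,0.029],
    [0,0,0.02],
    [0,0,0.009],
    [0,0,0]
  ],
  "twist": [0.8,0,0,0,0,0,0]
}}

```text
time: 3.12
tool_pos: [440.9, -309.0, 55.7]
tcp_rot: [-3.141, 0.0, -0.145]
contact_force: [0.3, 0.4, 0.4]
grip_width: 70.5
finger_force: 0.0
```

Request:
{"method": "jog_arm", "body": {
  "dp": [
    [0,0,0],
    [0,0,0],
    [0,0,0],
    [0,0,0],
    [0,0,0]
  ],
  "twist": [0,0,0,0,0],
  "jaw": 0.0
}}

```text
time: 3.75
tool_pos: [440.9, -309.0, 55.9]
tcp_rot: [3.142, -0.0, -0.146]
contact_force: [-0.2, -0.2, -0.1]
grip_width: 24.8
finger_force: 0.0
```

Request:
{"method": "jog_arm", "body": {
  "dp": [
    [0,0,0],
    [0,0,0],
    [0,0,0]
  ],
  "twist": [0,0,0]
}}

```text
time: 4.12
tool_pos: [441.0, -309.0, 55.9]
tcp_rot: [3.141, -0.0, -0.146]
contact_force: [-0.5, 0.2, 1.4]
grip_width: 19.3
finger_force: 30.0
```

Request:
{"method": "jog_arm", "body": {
  "dp": [
    [0,0,-0.01],
    [0,0,-0.02],
    [0,0,-0.03],
    [0,0,-0.04],
    [0,0,-0.04],
    [0,0,-0.03],
    [0,0,-0.01],
    [0,0,0]
  ],
  "twist": [0,0,0,0,0,0,0,0]
}}

```text
time: 5.12
tool_pos: [440.9, -308.9, 235.8]
tcp_rot: [3.141, -0.0, -0.146]
contact_force: [0.3, 0.2, -1.1]
grip_width: 19.9
finger_force: 30.0
```

Request:
{"method": "jog_arm", "body": {
  "dp": [
    [0.0055,-0.019,0],
    [0.011,-0.038,0],
    [0.011,-0.038,0],
    [0.011,-0.038,0],
    [0.011,-0.038,0],
    [0.011,-0.038,0],
    [0.011,-0.038,0],
    [0.011,-0.038,0],
    [0.0055,-0.02,0],
    [0,0,0]
  ],
  "twist": [0,0,0,0,0,0,0,0,-5,-5.1]
}}

```text
time: 6.38
tool_pos: [572.2, -17.0, 234.0]
tcp_rot: [-3.14, 0.003, 0.036]
contact_force: [-0.3, 0.3, -1.5]
grip_width: 19.8
finger_force: 30.0
```

Run:
```python
from h import *
o=bot.get_obs(); print(o["tool_pos"],o["tcp_rot"],o["grip_width"])
im=bot.capture("wrist"); cv2.imwrite("pics/w2.png",im)
print([ (d["bbox"],d["confidence"]) for d in bot.find_in("wrist","tab")])
import pickle; pickle.dump(bot.camera_params("wrist"),open("w2.pkl","wb"))
```

```text
[572.1810082  -16.96083472 233.98722603] [-3.14030945e+00  2.99668656e-03  3.59229248e-02] 19.808879967442152
[]
```

View pics/w2.png

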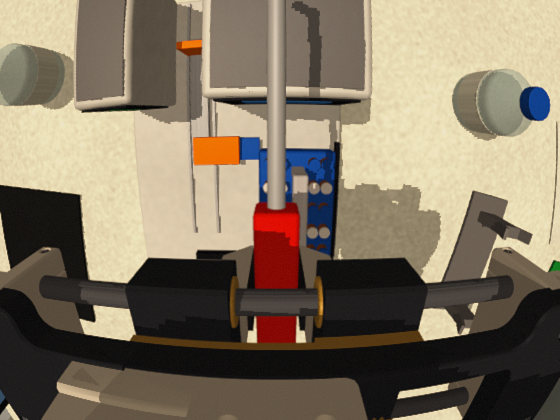

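The wrist view shows the tab at (178–203, 45), partly hidden by the right housing; left housing inner top edge runs (127,105)–(133,5), right housing inner edge (204,95)–(209,5), tongue at (216,150).

```bash
python3 - <<'E'
from h import *
import pickle
P=pickle.load(open("w2.pkl","rb"))
im=cv2.imread("pics/w2.png")
for n,u,v,z in (("L inner front",127,106,155),("L inner far",132,10,155),("R inner front",204,97,155),("R inner far",209,8,155),("R outer front",370,99,155),("L outer front",75,107,155)):
    X=onz("wrist",u,v,z,P)[:2]; print(n,X.round(1))
hsv=cv2.cvtColor(im,cv2.COLOR_BGR2HSV)
org=(hsv[...,0]>5)&(hsv[...,0]<20)&(hsv[...,1]>180)&(hsv[...,2]>100)
n,l,st,ce=cv2.connectedComponentsWithStats(org.astype(np.uint8))
for i in range(1,n):
    if st[i,4]>60:
        x,y,w,h,_=st[i]; print(st[i]); 
        for z in (51,80): print(z,[onz("wrist",a,b,z,P)[:2].round(1).tolist() for a,b in ((x-.5,y-.5),(x-.5,y+h-.5),(x+w-.5,y-.5),(x+w-.5,y+h-.5))])
print(cv2.resize(hsv[36:60,172:208,2],None,fx=.5,fy=1,interpolation=cv2.INTER_AREA)[:, :6])
E
python3 - <<'E'
import cv2
im=cv2.imread("pics/w2.png"); cv2.imwrite("pics/w2c.png",cv2.resize(im[0:180,70:270],(666,600),interpolation=cv2.INTER_CUBIC))
E
```

```text
L inner front [657.6  99.8]
L inner far [735.3  98.8]
R inner front [661.9  37.6]
R inner far [730.5  36.5]
R outer front [665.3 -83.7]
L outer front [660.5 150. ]
[176  40  26  16 312]
51 [[731.7, 94.4], [713.6, 93.5], [729.9, 65.6], [712.1, 64.8]]
80 [[724.7, 85.0], [708.2, 84.3], [723.1, 58.7], [706.8, 58.0]]
[ 193  136   47   29 1249]
51 [[626.1, 73.1], [594.6, 73.5], [626.3, 22.4], [595.4, 22.0]]
80 [[628.1, 65.6], [599.3, 65.9], [628.3, 19.2], [600.0, 18.8]]
[317 279   6  47 160]
51 [[462.1, -69.7], [391.2, -76.1], [462.2, -76.9], [391.2, -84.0]]
80 [[478.1, -65.0], [413.3, -70.9], [478.2, -71.7], [413.2, -78.2]]
[230 289   4  38  82]
51 [[444.4, 34.9], [385.5, 37.0], [444.7, 30.0], [385.9, 31.7]]
80 [[461.9, 30.6], [408.0, 32.5], [462.2, 26.1], [408.3, 27.7]]
[[ 90  90 123 132 133 134]
 [ 88  90 124 132 134 136]
 [ 88  90 124 132 134 134]
 [ 86  88 126 132 132 131]
 [ 88  88 126 132 132 141]
 [ 88  88 128 138 142 208]
 [ 86  89 138 152 156 236]
 [ 88  90 144 155 156 239]
 [ 90  91 144 155 158 240]
 [ 88  90 146 154 158 240]
 [ 88  89 142 154 163 242]
 [ 88  90 142 154 172 242]
 [ 88  88 131 138 150 196]
 [ 88  92 121 106 103 110]
 [ 88  91 128 116 101 102]
 [ 90  92 133 134 114 102]
 [ 87  92 134 138 134 110]
 [ 90  90 138 138 136 128]
 [ 88  90 136 136 138 137]
 [ 88  90 132 138 134 136]
 [ 88  91 130 136 135 134]
 [ 88  92 130 136 134 135]
 [ 88  96 132 134 135 136]
 [ 89  94 133 134 134 135]]
```

View pics/w2c.png

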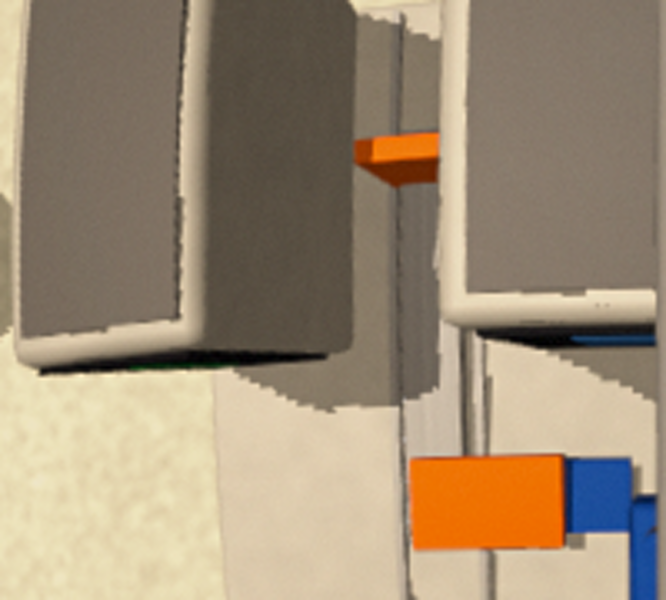

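Tab's top centre comes out at about (719, 70), channel centre y≈69 there. Moving over with the tooth about 22 mm behind the tab, then lowering.

Request:
{"method": "jog_arm", "body": {
  "dp": [
    [0.0005,-0.016,0],
    [0.001,-0.033,0],
    [0.001,-0.0245,0],
    [0,-0.0075,0],
    [0,0,0],
    [0,0,0.01],
    [0,0,0.03],
    [0,0,0.04],
    [0,0,0.03],
    [0,0,0.008]
  ],
  "twist": [0,0,0,0,0,0,0,0,0,0]
}}

```text
time: 7.72
tool_pos: [571.2, 60.0, 115.3]
tcp_rot: [-3.142, 0.005, 0.028]
contact_force: [-0.2, 0.9, -1.0]
grip_width: 19.6
finger_force: 30.0
```

Run:
```python
from h import *
o=bot.get_obs(); print(o["tool_pos"],o["tcp_rot"],o["contact_force"])
im=bot.capture("wrist"); s=bot.capture("side"); cv2.imwrite("pics/s3full.png",s)
a=cv2.resize(im[0:240,130:430],(500,400)); b=cv2.resize(s[150:270,150:270],(400,400),interpolation=cv2.INTER_CUBIC)
cv2.imwrite("pics/m3.png",cv2.resize(np.hstack([a,b]),(800,356)))
```

```text
[571.15016438  60.03528504 115.31923495] [-3.14158766  0.00466006  0.02845362] [-0.17126394  0.94274447 -0.95967051]
```

View pics/m3.png

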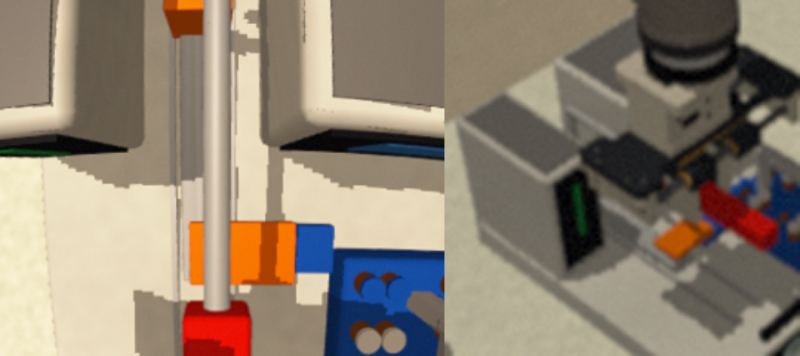

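The shaft runs over the channel about 3 mm right of the bolt bar's middle (column 217 vs 208), with the tab at (185,18). Shifting 4 mm and lowering the tooth behind the tab.

Request:
{"method": "jog_arm", "body": {
  "dp": [
    [0,-0.004,0],
    [0,0,0.012],
    [0,0,0.015],
    [0,0,0.01],
    [0,0,0.002],
    [0,0,0]
  ],
  "twist": [0,0,0,0,0,0]
}}

```text
time: 8.57
tool_pos: [572.5, 64.8, 78.7]
tcp_rot: [3.141, 0.0, 0.03]
contact_force: [-0.2, 0.6, -1.1]
grip_width: 19.6
finger_force: 30.0
```

Request:
{"method": "jog_arm", "body": {
  "dp": [
    [-0.008,0,0],
    [-0.008,0,0],
    [-0.006,0,0],
    [-0.006,0,0],
    [-0.006,0,0],
    [-0.006,0,0],
    [0,0,0]
  ],
  "twist": [0,0,0,0,0,0,0]
}}

```text
time: 9.45
tool_pos: [531.6, 63.7, 78.8]
tcp_rot: [3.142, 0.001, 0.03]
contact_force: [0.3, 1.2, -1.2]
grip_width: 19.7
finger_force: 30.0
```

Run:
```python
from h import *
im=bot.capture("wrist"); cv2.imwrite("pics/w4.png",im); P=bot.camera_params("wrist")
s=bot.capture("side"); t=bot.capture("top"); cv2.imwrite("pics/t4.png",t);cv2.imwrite("pics/s4.png",s)
for c in ("top","side","wrist"): print(c,[(np.round(d["bbox"]),d["confidence"]) for d in bot.find_in(c,"tab")])
hsv=cv2.cvtColor(im,cv2.COLOR_BGR2HSV)
org=(hsv[...,0]>5)&(hsv[...,0]<20)&(hsv[...,1]>180)&(hsv[...,2]>100)
n,l,st,ce=cv2.connectedComponentsWithStats(org.astype(np.uint8))
for i in range(1,n):
    if st[i,4]>60:
        x,y,w,h,_=st[i]; print(st[i],[[onz("wrist",x+w/2,b,z,P)[:2].round(1).tolist() for b in (y-.5,y+h-.5)] for z in (51,80)])
cv2.imwrite("pics/w4c.png",cv2.resize(im[0:260,170:390],(508,600)))
```

```text
top []
side [(array([220., 228.,  30.,  37.]), 0.63)]
wrist [(array([302.,  96.,  93., 192.]), 0.79), (array([278., 171.,  44., 343.]), 0.59)]
[263 138   4  51 201] [[[596.1, 72.6], [566.3, 71.9]], [[598.2, 71.7], [573.1, 71.1]]]
[ 285  138   64   51 3127] [[[597.2, 43.0], [567.3, 41.3]], [[599.2, 46.7], [573.9, 45.3]]]
[315 278   8  49 215] [[[508.4, 35.7], [468.1, 32.0]], [[524.2, 40.6], [490.3, 37.4]]]
[230 283   5  44 127] [[[502.9, 92.0], [466.3, 93.2]], [[519.5, 88.1], [488.7, 89.1]]]
```

View pics/w4c.png

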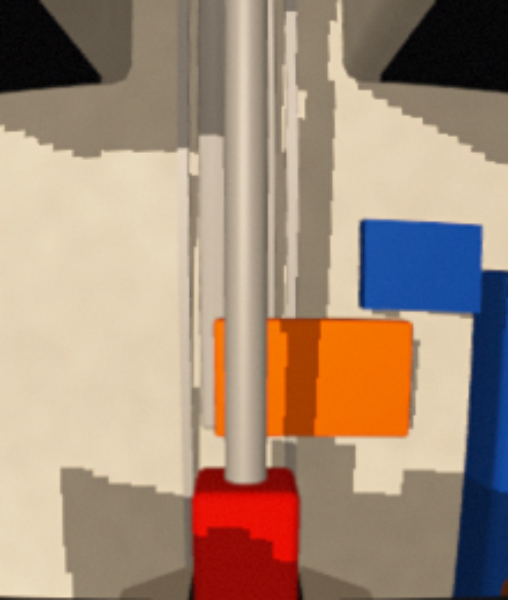

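The bolt has followed: the orange tongue's edges went from x 595–626 to 567–597, about 29 mm. Pulling on.

Request:
{"method": "jog_arm", "body": {
  "dp": [
    [-0.005,0,0],
    [-0.005,0,0],
    [-0.005,0,0],
    [-0.001,0,0],
    [-0.001,0,0]
  ],
  "twist": [0,0,0,0,0]
}}

```text
time: 10.38
tool_pos: [515.6, 63.2, 78.9]
tcp_rot: [3.141, -0.0, 0.03]
contact_force: [2.8, 1.2, -2.0]
grip_width: 19.5
finger_force: 30.0
```

Request:
{"method": "jog_arm", "body": {
  "dp": [
    [-0.001,0,0],
    [-0.001,0,0]
  ],
  "twist": [0,0]
}}

```text
time: 10.62
tool_pos: [513.6, 63.1, 78.8]
tcp_rot: [3.141, -0.0, 0.03]
contact_force: [2.5, -0.7, -2.0]
grip_width: 20.0
finger_force: 30.0
```

Request:
{"method": "jog_arm", "body": {
  "dp": [
    [-0.001,0,0],
    [-0.001,0,0]
  ],
  "twist": [0,0]
}}

```text
time: 10.88
tool_pos: [511.5, 63.1, 78.8]
tcp_rot: [3.142, -0.0, 0.03]
contact_force: [2.8, -0.4, -2.1]
grip_width: 19.9
finger_force: 30.0
```

Request:
{"method": "jog_arm", "body": {
  "dp": [
    [-0.001,0,0],
    [-0.001,0,0]
  ],
  "twist": [0,0]
}}

```text
time: 11.12
tool_pos: [510.8, 63.0, 79.1]
tcp_rot: [3.141, -0.003, 0.03]
contact_force: [9.2, 0.3, -4.3]
grip_width: 19.9
finger_force: 30.0
```

Request:
{"method": "jog_arm", "body": {
  "dp": [
    [-0.001,0,0],
    [-0.001,0,0]
  ],
  "twist": [0,0]
}}

```text
time: 11.38
tool_pos: [510.9, 62.9, 79.6]
tcp_rot: [3.141, -0.008, 0.03]
contact_force: [13.8, 0.4, -5.2]
grip_width: 20.1
finger_force: 30.0
```

Request:
{"method": "jog_arm", "body": {
  "dp": [
    [-0.001,0,0]
  ],
  "twist": [0]
}}

```text
time: 11.5
tool_pos: [510.9, 62.8, 79.9]
tcp_rot: [3.141, -0.01, 0.03]
contact_force: [16.4, 0.7, -6.3]
grip_width: 19.6
finger_force: 30.0
```

Hard stop reached (force jumped from 3 to 16 N with no motion). Backing off and lifting out.

Request:
{"method": "jog_arm", "body": {
  "dp": [
    [0.006,0,0],
    [0.007,0,0],
    [0,0,-0.01],
    [0,0,-0.03],
    [0,0,-0.04],
    [0,0,-0.04],
    [0,0,-0.03],
    [0,0,-0.01],
    [0,0,0]
  ],
  "twist": [0,0,0,0,0,0,0,0,0]
}}

```text
time: 12.62
tool_pos: [519.2, 63.3, 238.8]
tcp_rot: [3.141, 0.0, 0.03]
contact_force: [0.7, 0.1, -2.2]
grip_width: 19.9
finger_force: 30.0
```

Run:
```python
from h import *
o=bot.get_obs(); print(o["tool_pos"],o["tcp_rot"],o["contact_force"])
im=bot.capture("wrist"); P=bot.camera_params("wrist"); cv2.imwrite("pics/w5.png",im)
s=bot.capture("side"); cv2.imwrite("pics/s5.png",s)
hsv=cv2.cvtColor(im,cv2.COLOR_BGR2HSV)
org=(hsv[...,0]>5)&(hsv[...,0]<20)&(hsv[...,1]>180)&(hsv[...,2]>100)
n,l,st,ce=cv2.connectedComponentsWithStats(org.astype(np.uint8))
for i in range(1,n):
    if st[i,4]>60:
        x,y,w,h,_=st[i]; print(st[i],[[onz("wrist",x+w/2,b,z,P)[:2].round(1).tolist() for b in (y-.5,y+h-.5)] for z in (51,80)])
# predicted hook tip & handle in side view and wrist for zero slip
T=np.array(o["tool_pos"]);y=o["tcp_rot"][2];ex=np.array([np.cos(y),np.sin(y),0])
g=T+[0,0,19]
for n,p in (("back",g-80*ex),("front",g+40*ex),("bend",g+170*ex),("tip",g+170*ex-[0,0,45])): print(n,proj("side",p),proj("wrist",p))
a=cv2.resize(im[0:300,180:380],(400,600)); b=cv2.resize(s[110:260,150:250],(400,600),interpolation=cv2.INTER_CUBIC)
cv2.imwrite("pics/m5.png",np.hstack([a,b]))
```

```text
[519.18761211  63.34783571 238.77855867] [3.14149330e+00 3.14784953e-05 2.98895231e-02] [ 0.65639852  0.13668185 -2.23566245]
[260  38   7  15  90] [[[679.3, 81.9], [662.6, 81.4]], [[672.3, 80.6], [657.1, 80.1]]]
[285 135  31  28 833] [[[576.2, 39.9], [546.1, 38.6]], [[577.9, 42.1], [550.4, 40.9]]]
[316 279   7  47 186] [[[407.3, 7.9], [335.6, 1.3]], [[423.2, 12.8], [357.6, 6.7]]]
[230 288   4  39  87] [[[391.3, 114.1], [330.4, 116.1]], [[408.6, 110.1], [352.8, 111.9]]]
back [274.5299491  203.82493855] [277.00105838 391.62738546]
front [236.01795286 180.69934422] [277.57461237 200.89543811]
bend [198.6544706  158.26340689] [277.73342351 -78.58834745]
tip [200.39783736 172.58669579] [277.35249201 -38.54608608]
```

View pics/m5.png

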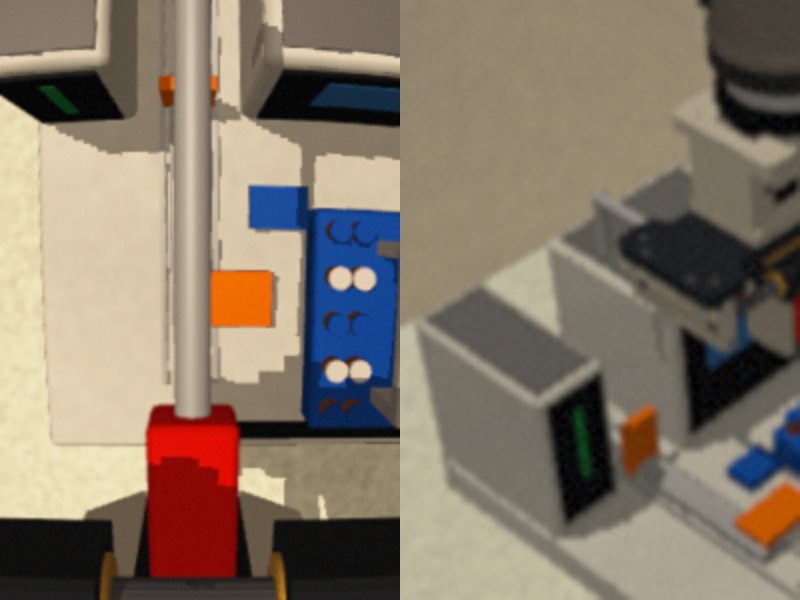

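The bolt is fully out (tongue now at x 546–576, 50 mm from before; tab at wrist-crop (188,88) at the channel mouth) and the hook sits straight in the grip. Going back to the cradle.

Request:
{"method": "jog_arm", "body": {
  "dp": [
    [-0.005,0.02,0],
    [-0.01,0.041,0],
    [-0.01,0.041,0],
    [-0.01,0.041,0],
    [-0.01,0.041,0],
    [-0.01,0.041,0],
    [-0.01,0.041,0],
    [-0.01,0.041,0],
    [-0.01,0.041,0],
    [-0.004,0.022,0]
  ],
  "twist": [0,0,0,0,0,0,0,0,0,0]
}}

```text
time: 13.98
tool_pos: [440.6, -310.6, 237.3]
tcp_rot: [-3.14, 0.002, 0.028]
contact_force: [0.1, 0.8, -2.1]
grip_width: 19.6
finger_force: 30.0
```

Request:
{"method": "jog_arm", "body": {
  "dp": [
    [0,0,0],
    [0,0,0],
    [0,0,0],
    [0,0,0]
  ],
  "twist": [5,5.1,0,0]
}}

```text
time: 14.48
tool_pos: [441.6, -308.7, 238.4]
tcp_rot: [-3.141, 0.001, -0.144]
contact_force: [-0.1, -0.3, -1.3]
grip_width: 19.9
finger_force: 30.0
```

Run:
```python
from h import *
for _ in range(3):
    im=bot.capture("wrist"); P=bot.camera_params("wrist"); o=bot.get_obs(); print(np.round(o["tool_pos"],2),o["tcp_rot"][2])
cv2.imwrite("pics/w6.png",im)
for f in ("w2","w5","w6"):
    hsv=cv2.cvtColor(cv2.imread(f"pics/{f}.png"),cv2.COLOR_BGR2HSV)
    red=((hsv[...,0]<5)|(hsv[...,0]>172))&(hsv[...,1]>170)&(hsv[...,2]>60)
    n,l,st,ce=cv2.connectedComponentsWithStats(red.astype(np.uint8)); i=1+np.argmax(st[1:,4]); print(f,st[i],ce[i])
# compare shaft: grey column extents at several rows
    g=cv2.imread(f"pics/{f}.png")
ex=np.array([np.cos(o["tcp_rot"][2]),np.sin(o["tcp_rot"][2])]); d=np.array([440.95,-308.95])-o["tool_pos"][:2]; y=o["tcp_rot"][2]
print("tool dx dy", d@[np.cos(y),np.sin(y)], d@[np.sin(y),-np.cos(y)], "dz",o["tool_pos"][2]-55.9)
# side view pitch check
s=bot.capture("side"); cv2.imwrite("pics/s6.png",s)
T=o["tool_pos"]+np.array([0,0,19]); e=np.array([*ex,0])
for n,p in (("back",T-80*e),("front",T+40*e),("bend",T+170*e),("tip",T+170*e-[0,0,45])): print(n,proj("side",p).round(1))
cv2.imwrite("pics/s6c.png",cv2.resize(s[90:240,270:410],(560,600),interpolation=cv2.INTER_CUBIC))
```

```text
[ 441.68 -308.79  238.52] -0.14457369755695426
[ 441.64 -308.87  238.64] -0.14501719996525853
[ 441.65 -308.93  238.72] -0.1452492027712564
w2 [ 253  203   47   86 3703] [276.03267621 246.76586551]
w5 [ 253  203   47   86 3708] [276.02157497 246.65614887]
w6 [ 253  202   47   87 3741] [275.99545576 246.30473136]
tool dx dy -0.6901800753512042 0.1244952423907998 dz 182.82086290733912
back [392.9 149.6]
front [358.7 129. ]
bend [325.7 109. ]
tip [324.4 122.5]
```

View pics/s6c.png

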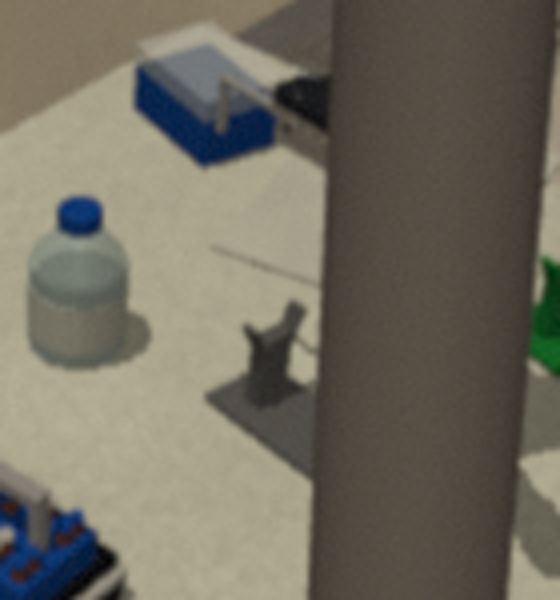

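The tooth shows at crop (224,80)–(222,130), within a pixel of the no-slip prediction, so the hook goes down where it came from.

Request:
{"method": "jog_arm", "body": {
  "dp": [
    [-0.0007,0,0.01],
    [0,0,0.03],
    [0,0,0.04],
    [0,0,0.04],
    [0,0,0.03],
    [0,0,0.02],
    [0,0,0.008],
    [0,0,0.003],
    [0,0,0.001],
    [0,0,0]
  ],
  "twist": [0,0,0,0,0,0,0,0,0,0]
}}

```text
time: 15.92
tool_pos: [441.2, -309.3, 57.5]
tcp_rot: [3.141, -0.001, -0.146]
contact_force: [-0.4, -0.0, -1.5]
grip_width: 19.7
finger_force: 30.0
```

Request:
{"method": "jog_arm", "body": {
  "dp": [
    [-0.0003,-0.0003,0.0008],
    [0,0,0.0006],
    [0,0,0]
  ],
  "twist": [0,0,0]
}}

```text
time: 16.3
tool_pos: [440.9, -309.0, 55.9]
tcp_rot: [3.141, -0.001, -0.146]
contact_force: [-0.2, -0.2, 3.5]
grip_width: 19.9
finger_force: 30.0
```

Request:
{"method": "jog_arm", "body": {
  "dp": [
    [0,0,0],
    [0,0,0],
    [0,0,0],
    [0,0,0]
  ],
  "twist": [0,0,0,0],
  "jaw": 0.06
}}

```text
time: 16.8
tool_pos: [440.6, -308.7, 55.3]
tcp_rot: [-3.142, 0.0, -0.146]
contact_force: [-0.1, 0.6, 0.3]
grip_width: 54.8
finger_force: 0.0
```

Request:
{"method": "jog_arm", "body": {
  "dp": [
    [0,0,-0.01],
    [0,0,-0.03],
    [0,0,-0.04],
    [0,0,-0.04],
    [0,0,-0.025],
    [0,0,0],
    [0,0,0]
  ],
  "twist": [0,0,0,0,0,0,0],
  "jaw": 0.07
}}

```text
time: 17.68
tool_pos: [440.2, -308.3, 199.7]
tcp_rot: [-3.141, 0.001, -0.146]
contact_force: [-0.5, 0.7, 0.1]
grip_width: 69.9
finger_force: 0.0
```

Run:
```python
from h import *
im=bot.capture("wrist"); P=bot.camera_params("wrist"); o=bot.get_obs(); print(o["tool_pos"],o["tcp_rot"])
cv2.imwrite("pics/w7.png",im)
hsv=cv2.cvtColor(im,cv2.COLOR_BGR2HSV)
red=((hsv[...,0]<5)|(hsv[...,0]>172))&(hsv[...,1]>170)&(hsv[...,2]>60)
n,l,st,ce=cv2.connectedComponentsWithStats(red.astype(np.uint8)); i=1+np.argmax(st[1:,4]); print(st[i])
v,u=np.nonzero(l==i); X=np.float32([onz("wrist",a,b,85,P)[:2] for a,b in zip(u,v)]); r=cv2.minAreaRect(X); print(r)
# top-view difference to start around hook
t=bot.capture("top"); t0=cv2.imread("pics/top0.png"); d=cv2.absdiff(t,t0).max(2)[190:275,325:352]; print("hook diff px>60:",(d>60).sum())
```

```text
[ 440.07785148 -308.22839984  199.23867553] [-3.14035092e+00  1.86314129e-03 -1.46450521e-01]
[ 266  159   23  127 2754]
((420.4570007324219, -305.4871520996094), (19.617862701416016, 120.11528015136719), 81.14228057861328)
hook diff px>60: 455
```

The hook is back within 0.3 mm of where it lay. On to the rack.

Request:
{"method": "jog_arm", "body": {
  "dp": [
    [0.0104,-0.0403,-0.003],
    [0.0104,-0.0403,-0.003],
    [0.0104,-0.0403,-0.003],
    [0.0104,-0.0403,-0.003],
    [0.0104,-0.0403,-0.003],
    [0.0104,-0.0403,-0.003],
    [0.0101,-0.04,-0.003],
    [0,0,0],
    [0,0,0],
    [0,0,0]
  ],
  "twist": [0,0,0,0,0,0,0,-5,-5.1,0],
  "jaw": 0.05
}}

```text
time: 19.02
tool_pos: [553.1, -40.3, 220.3]
tcp_rot: [-3.141, 0.002, 0.029]
contact_force: [-0.5, 0.7, -0.8]
grip_width: 50.1
finger_force: 0.0
```

Run:
```python
from h import *
im=bot.capture("wrist"); P=bot.camera_params("wrist"); o=bot.get_obs(); print(o["tool_pos"],o["tcp_rot"])
cv2.imwrite("pics/w8.png",im)
ms=bot.masks_of("wrist","rack"); print([(d["bbox"],d["confidence"]) for d in ms][:3])
hsv=cv2.cvtColor(im,cv2.COLOR_BGR2HSV)
blue=(hsv[...,0]>100)&(hsv[...,0]<125)&(hsv[...,1]>150)&(hsv[...,2]>60)
n,l,st,ce=cv2.connectedComponentsWithStats(blue.astype(np.uint8)); i=1+np.argmax(st[1:,4]); print(st[i],ce[i])
print("TCPpx",proj("wrist",(553,-40,111),P),proj("wrist",(509,-42,111),P),proj("wrist",(597,-38,111),P))
# handle: grey unsaturated bright pixels inside rack hull
x,y,w,h,_=st[i]; hull=np.zeros(im.shape[:2],np.uint8); v,u=np.nonzero(l==i); cv2.fillConvexPoly(hull,cv2.convexHull(np.int32(np.c_[u,v])),1)
g=((hsv[...,1]<60)&(hsv[...,2]>70)&(hull>0)).astype(np.uint8); g=cv2.morphologyEx(g,cv2.MORPH_OPEN,np.ones((3,3)))
n,l2,s2,c2=cv2.connectedComponentsWithStats(g)
for j in range(1,n):
    if s2[j,4]>80:
        v,u=np.nonzero(l2==j); X=np.float32([onz("wrist",a,b,111,P)[:2] for a,b in zip(u,v)]); print(s2[j],cv2.minAreaRect(X))
```

```text
[553.15965918 -40.48307523 220.48541674] [-3.14129796e+00  1.66586682e-03  2.79930426e-02]
[([260.5, 186.8, 117.8, 131.8], 0.56)]
[ 207  121  108  127 6080] [269.27944079 176.81085526]
TCPpx [276.26257029 206.72208821] [277.06652636 253.65859755] [275.37976416 155.49462714]
[241 122  45  10 291] ((620.6721801757812, -27.21874237060547), (7.436407089233398, 35.97332000732422), 0.6965153217315674)
[ 208  143   30   93 1144] ((568.4591674804688, -2.900341033935547), (83.41886138916016, 21.25983428955078), 16.104259490966797)
[266 154  17  62 889] ((571.8436889648438, -37.4992561340332), (52.7294807434082, 13.586304664611816), 1.8953622579574585)
[238 166  26  12 231] ((582.995849609375, -17.582077026367188), (9.360302925109863, 20.98314666748047), 1.2382802963256836)
[292 166  20  11 159] ((584.6385498046875, -60.177467346191406), (8.504646301269531, 15.941049575805664), 2.2238306999206543)
[271 217   9  14  89] ((537.7175903320312, -39.348716735839844), (12.003214836120605, 6.952568054199219), 1.8132661581039429)
```

Request:
{"method": "jog_arm", "body": {
  "dp": [
    [0,-0.002,0.02],
    [0,0,0.035],
    [0,0,0.035],
    [0,0,0.028],
    [0,0,0.012],
    [0,0,0.003],
    [0,0,0]
  ],
  "twist": [0,0,0,0,0,0,0]
}}

```text
time: 20.0
tool_pos: [554.0, -38.7, 89.2]
tcp_rot: [3.141, -0.001, 0.029]
contact_force: [-0.5, 0.4, 0.4]
grip_width: 49.7
finger_force: 0.0
```

Request:
{"method": "jog_arm", "body": {
  "dp": [
    [0,0,0],
    [0,0,0],
    [0,0,0],
    [0,0,0],
    [0,0,0],
    [0,0,0]
  ],
  "twist": [0,0,0,0,0,0],
  "jaw": 0.0
}}

```text
time: 20.75
tool_pos: [553.4, -38.6, 88.5]
tcp_rot: [3.141, -0.0, 0.03]
contact_force: [-0.6, 1.0, 0.8]
grip_width: 13.7
finger_force: 30.0
```

Request:
{"method": "jog_arm", "body": {
  "dp": [
    [0,0,-0.004],
    [0,0,-0.008],
    [0,0,-0.016],
    [0,0,-0.028],
    [0,0,-0.028],
    [0,0,-0.016],
    [0,0,0]
  ],
  "twist": [0,0,0,0,0,0,0]
}}

```text
time: 21.62
tool_pos: [554.3, -38.7, 190.6]
tcp_rot: [3.141, -0.004, 0.03]
contact_force: [-0.8, -0.3, -3.6]
grip_width: 13.6
finger_force: 30.0
```

Request:
{"method": "jog_arm", "body": {
  "dp": [
    [-0.004,-0.015,0],
    [-0.0075,-0.031,0],
    [-0.0075,-0.031,0],
    [-0.0075,-0.031,0],
    [-0.0075,-0.031,0],
    [-0.0075,-0.031,0],
    [-0.0075,-0.031,0],
    [-0.0075,-0.031,0],
    [-0.0075,-0.031,0],
    [-0.0075,-0.031,0]
  ],
  "twist": [0,0,0,0,0,0,0,0,0,0]
}}

```text
time: 22.88
tool_pos: [471.4, 254.7, 187.4]
tcp_rot: [3.141, 0.002, 0.03]
contact_force: [-0.3, 0.2, -3.7]
grip_width: 13.3
finger_force: 30.0
```

Request:
{"method": "jog_arm", "body": {
  "dp": [
    [-0.0075,-0.031,0],
    [-0.0075,-0.031,0],
    [-0.006,-0.025,0],
    [-0.0036,-0.0125,0],
    [0,-0.004,0],
    [0,0,0],
    [0,0,0],
    [0,0,0]
  ],
  "twist": [0,0,0,0,0,3.1,3.2,0]
}}

```text
time: 23.88
tool_pos: [445.7, 355.2, 188.2]
tcp_rot: [3.141, 0.0, -0.081]
contact_force: [0.7, 0.1, -3.2]
grip_width: 14.0
finger_force: 30.0
```

Run:
```python
from h import *
im=bot.capture("wrist"); P=bot.camera_params("wrist"); o=bot.get_obs(); print(o["tool_pos"],o["tcp_rot"],o["contact_force"],o["grip_width"])
cv2.imwrite("pics/w9.png",im)
hsv=cv2.cvtColor(im,cv2.COLOR_BGR2HSV); blk=((hsv[...,2]<55)).astype(np.uint8)
ms=bot.masks_of("wrist","mat_center"); print([(d["bbox"],d["confidence"]) for d in ms][:2])
# mat front (far) corners in image: project expected corners
for dx,dy in ((110,90),(110,-90),(-110,90),(-110,-90)):
    a=np.radians(-4.65); X=(446+dx*np.cos(a)-dy*np.sin(a),356+dx*np.sin(a)+dy*np.cos(a),6); print(np.round(X),proj("wrist",X,P).round(1))
if ms:
    m=ms[0]["pixels"].astype(np.uint8); c,_=cv2.findContours(m,cv2.RETR_EXTERNAL,cv2.CHAIN_APPROX_NONE); c=max(c,key=cv2.contourArea); print(cv2.approxPolyDP(c,5,True)[:,0].tolist())
# rack back/front estimates
blue=(hsv[...,0]>100)&(hsv[...,0]<125)&(hsv[...,1]>150)&(hsv[...,2]>60)
n,l,st,ce=cv2.connectedComponentsWithStats(blue.astype(np.uint8)); i=1+np.argmax(st[1:,4]); print(st[i])
z=o["tool_pos"][2]-58.5+30; x,y,w,h,_=st[i]; print([onz("wrist",u,v,z,P).round(1).tolist() for u,v in ((x,y+2),(x+w,y+2))])
t=bot.capture("top"); cv2.imwrite("pics/t9.png",t)
```

```text
[445.67546699 355.26206152 188.24335857] [ 3.14107608e+00  2.10020555e-04 -7.98476506e-02] [ 0.31322954  0.31676844 -2.94971345] 13.693418791743007
[([274.3, 173.1, 169.4, 174.3], 0.66)]
[563. 437.   6.] [190.1  86.3]
[548. 257.   6.] [361.8  86.7]
[344. 455.   6.] [201.  277.2]
[329. 275.   6.] [350.2 277.4]
[[190, 90], [189, 122], [215, 124], [217, 142], [333, 142], [343, 149], [338, 256], [349, 257], [358, 92]]
[  167   124   177   136 10888]
[[523.6, 414.0, 159.7], [514.3, 311.2, 159.7]]
```

Run:
```python
from h import *
P=bot.camera_params("wrist"); im=cv2.imread("pics/w9.png"); g=cv2.cvtColor(im,cv2.COLOR_BGR2GRAY)
E=[]
for u in (220,250,300,330):
    c=g[60:118,u].astype(int); k=60+np.argmin(np.diff(c))+.5; X=onz("wrist",u,k,6,P); E.append((u,k,X[:2].round(1).tolist()))
print("far",E)
for v in (100,105,112):
    r=g[v].astype(int); l=150+np.argmin(np.diff(r[150:240]))+.5; q=310+np.argmax(np.diff(r[310:400]))+.5
    print("lr",v,l,q,onz("wrist",l,v,6,P)[:2].round(1),onz("wrist",q,v,6,P)[:2].round(1))
```

```text
far [(220, np.float64(88.5), [556.4, 405.4]), (250, np.float64(87.5), [554.0, 374.3]), (300, np.float64(87.5), [549.9, 323.1]), (330, np.float64(88.5), [547.3, 292.0])]
lr 100 188.5 358.5 [548.5 440.2] [534.1 262.2]
lr 105 188.5 357.5 [543.2 440.7] [528.8 263.6]
lr 112 188.5 358.5 [535.7 441.5] [521.3 263. ]
```

Request:
{"method": "jog_arm", "body": {
  "dp": [
    [-0.002,-0.003,0.005],
    [0,0,0.018],
    [0,0,0.027],
    [0,0,0.027],
    [0,0,0.022],
    [0,0,0.012],
    [0,0,0.006],
    [0,0,0.002],
    [0,0,0.001],
    [0,0,0]
  ],
  "twist": [0,0,0,0,0,0,0,0,0,0]
}}

```text
time: 25.28
tool_pos: [444.0, 359.2, 68.9]
tcp_rot: [-3.141, -0.001, -0.08]
contact_force: [-0.3, 0.4, -2.7]
grip_width: 14.0
finger_force: 30.0
```

Request:
{"method": "jog_arm", "body": {
  "dp": [
    [0,0,0.001],
    [0,0,0.0005],
    [0,0,0]
  ],
  "twist": [0,0,0]
}}

```text
time: 25.65
tool_pos: [443.7, 359.1, 66.9]
tcp_rot: [3.141, -0.0, -0.08]
contact_force: [-1.2, 0.4, -2.7]
grip_width: 13.4
finger_force: 30.0
```

Request:
{"method": "jog_arm", "body": {
  "dp": [
    [0,0,0.001],
    [0,0,0.0005],
    [0,0,0]
  ],
  "twist": [0,0,0]
}}

```text
time: 26.02
tool_pos: [443.7, 359.0, 65.3]
tcp_rot: [3.141, 0.0, -0.08]
contact_force: [-0.6, 0.0, -2.4]
grip_width: 13.9
finger_force: 30.0
```

Request:
{"method": "jog_arm", "body": {
  "dp": [
    [0,0,0.0005],
    [0,0,0.0005],
    [0,0,0]
  ],
  "twist": [0,0,0]
}}

```text
time: 26.4
tool_pos: [443.8, 359.1, 64.5]
tcp_rot: [3.142, -0.0, -0.08]
contact_force: [-0.7, -0.2, -1.9]
grip_width: 13.5
finger_force: 30.0
```

Request:
{"method": "jog_arm", "body": {
  "dp": [
    [0,0,0.0005],
    [0,0,0.0003],
    [0,0,0]
  ],
  "twist": [0,0,0]
}}

```text
time: 26.78
tool_pos: [443.8, 359.1, 64.4]
tcp_rot: [-3.141, -0.0, -0.08]
contact_force: [-3.6, -1.0, 5.1]
grip_width: 13.9
finger_force: 30.0
```

Contact felt (−1.9 → +5 N). Releasing, then lifting straight up.

Request:
{"method": "jog_arm", "body": {
  "dp": [
    [0,0,0],
    [0,0,0],
    [0,0,0],
    [0,0,0]
  ],
  "twist": [0,0,0,0],
  "jaw": 0.05
}}

```text
time: 27.28
tool_pos: [443.8, 359.1, 63.5]
tcp_rot: [3.141, -0.0, -0.08]
contact_force: [-0.0, -0.7, -0.1]
grip_width: 47.9
finger_force: 0.0
```

Request:
{"method": "jog_arm", "body": {
  "dp": [
    [0,0,-0.01],
    [0,0,-0.03],
    [0,0,-0.04],
    [0,0,-0.04],
    [0,0,-0.03],
    [-0.02,0,0],
    [-0.03,0,0],
    [0,0,0],
    [0,0,0]
  ],
  "twist": [0,0,0,0,0,0,0,0,0]
}}

```text
time: 28.4
tool_pos: [394.5, 363.2, 214.2]
tcp_rot: [-3.141, -0.001, -0.08]
contact_force: [0.9, -0.2, -0.8]
grip_width: 49.8
finger_force: 0.0
```

Run:
```python
from h import *
im=bot.capture("wrist"); P=bot.camera_params("wrist"); o=bot.get_obs(); print(o["tool_pos"],o["contact_force"],o["grip_width"])
cv2.imwrite("pics/w10.png",im)
hsv=cv2.cvtColor(im,cv2.COLOR_BGR2HSV)
blue=(hsv[...,0]>100)&(hsv[...,0]<125)&(hsv[...,1]>150)&(hsv[...,2]>60)
n,l,st,ce=cv2.connectedComponentsWithStats(blue.astype(np.uint8)); i=1+np.argmax(st[1:,4]); print(st[i])
v,u=np.nonzero(l==i); X=np.float32([onz("wrist",a,b,36,P)[:2] for a,b in zip(u,v)]); print("block",cv2.minAreaRect(X))
t=bot.capture("top"); s=bot.capture("side"); cv2.imwrite("pics/t10.png",t); T=bot.camera_params("top")
for c in ("top","side"):
  for lb in ("hook","rack","tab","mat_center","bottle_a","beaker"): print(c,lb,[(np.round(d["bbox"]).tolist(),round(d["confidence"],2)) for d in bot.find_in(c,lb)][:3])
```

```text
[394.71007848 363.16080236 213.9544232 ] [-0.27542937 -0.83235881  0.42062962] 50.07194512412983
[ 210   76  106  123 6363]
block ((450.41387939453125, 373.0379333496094), (107.59882354736328, 129.61997985839844), 85.99176025390625)
top hook [([340.0, 232.0, 14.0, 78.0], 0.69)]
top rack [([139.0, 239.0, 34.0, 40.0], 0.86), ([144.0, 242.0, 57.0, 69.0], 0.68), ([159.0, 160.0, 27.0, 26.0], 0.59)]
top tab [([232.0, 192.0, 13.0, 43.0], 0.85)]
top mat_center []
top bottle_a [([159.0, 161.0, 27.0, 28.0], 0.8), ([330.0, 172.0, 26.0, 31.0], 0.61)]
top beaker [([216.0, 255.0, 24.0, 24.0], 0.82)]
side hook [([122.0, 259.0, 32.0, 51.0], 0.37)]
side rack [([173.0, 348.0, 74.0, 60.0], 0.76)]
side tab [([229.0, 233.0, 44.0, 36.0], 0.69), ([244.0, 222.0, 113.0, 135.0], 0.47)]
side mat_center [([182.0, 358.0, 122.0, 114.0], 0.61)]
side bottle_a [([123.0, 260.0, 32.0, 51.0], 0.62)]
side beaker [([278.0, 282.0, 27.0, 43.0], 0.57)]
```

```bash
python3 -c "
from plant import bot
print(bot.close_job())"
```

```text
the job is handed in; nothing more can be done
None
```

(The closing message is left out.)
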